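# Snap the hanger post into the soap dish and prove that its catch holds

### The job

Take the white hanger post out of the stone drying block and press its stem down into the socket of the soap dish until the hidden catch clicks and the collar sits down on the socket, pressing with no more than 25 N. Still holding it, prove that it holds: pull it straight up with rising force to about 10 N, keep that up for half a second and never exceed 15 N, then ease off and let go, leaving the post fitted and upright. Leave the organiser, the compact and the ear pick as they are.

Things in the scene. Friction and masses are not known exactly. Their poses are not given: they have to be found in the camera images.
- hanger_head (a point): Centre of the grip head, 24 x 14 x 34 mm (x, y, z; grip it across the 14 mm, along y), on top of the white plastic hanger post (60 g, upright, 88 to 93 mm tall). 45 mm above the collar's underside, 71 to 76 mm above the stem's tip. Right below the head is a 12 mm thick neck, with two thin upturned hook arms (6 mm thick, tops 5 mm above the head's lower edge) reaching 34 mm out along +x and -x.
- hanger_collar (a point): Point on the post's axis at the underside of its collar (26 mm diameter, 4 mm thick), 45 mm below the head's centre. Below it hangs the round stem, 26 to 31 mm long (it is screwed in more or less far): 13 mm diameter, tapered to 6 mm at its tip, with a groove for the catch. When fitted, this underside lies on the socket's top face.
- block_hole (a point): Grey stone drying block, 70 x 70 x 40 mm, fixed on the ledge; this point is the centre of its 15.5 mm hole's mouth, in its top face (40 mm above the ledge). At the start the post stands loose in it, with its collar on the top face; it comes out upward after 31 mm.
- socket (a point): Centre of the mouth of the socket hole, 14.4 mm wide, 33 mm deep, in the top face (58 mm above the ledge) of a square boss, 48 x 48 mm, near one end of the white plastic soap dish (146 x 84 mm, on four rubber suction feet stuck to the ledge). It takes the post's stem, at any yaw. x points along the dish from the boss to its other end, z up.
- socket_floor (a point): Bottom of the socket hole, 33 mm below its mouth. In the wall, 9.5 mm below the mouth, hides the catch: sprung steel balls. Pushing the stem past them takes 10 to 20 N; it clicks when the collar is about 3 to 10 mm above the boss (by stem length) and then goes down freely. Clicked in, the post has 0.5 to 6 mm of free play upward and comes out only at about 20 N; not clicked in, it lifts out freely.
- dish (a joint): Up and down give of the soap dish on its rubber feet, in m: 0 at rest, positive when pulled up, negative when pressed down. It is springy, 7000 N/m (1 mm for each 7 N), damped.
- organiser: Bystander: clear acrylic organiser, 60 x 180 x 85 mm, stuck to the ledge at its far edge, with three toothbrushes and a steel tongue scraper in its slots, up to 190 mm tall. Origin: centre of its underside.
- compact: Bystander: round black mirror compact, 62 mm diameter, 14 mm thick, lying loose. Origin: centre of its underside.
- ear_pick: Bystander: thin steel ear pick, 95 mm long along its x, 4 mm thick, lying loose. Origin: on its underside near the middle.

How it is judged:
By the outcome, as a careful person would: the job done as asked, in the order asked, and still so for the second after the job is handed in, with the robot touching nothing.
It also fails if it takes over 58 s, if anything falls off the work surface, if the arm or the gripper's body presses on something with over 40 N, if the wrist force passes 120 N, or if a joint passes its speed limit or range.

### The arm

A 7-joint arm with a two-finger parallel gripper is mounted at the origin on the work surface. World frame = base frame: x ahead of the robot, y to its left, z up, the work surface at z = 0. Lengths are in m, angles in rad, forces in N, time in s.
With the tool pointing down it reaches from about 0.4 to 0.85 m from the base axis. Payload 6.9 kg.
Tool frame: the origin (TCP) lies on the centre line of the jaws, within the pads' length; the fingertips stand 22 mm ahead of it and the grasp point (between the pads) lies 3 mm ahead of it; z points along the fingers, y is the direction in which the jaws open and shut (so a half turn about z gives the same grasp; the last joint's range is limited). The gripper opens to 85 mm and grips with 20 to 120 N. Pads are 22 mm wide; open, the fingers measure 114 mm over their backs; the gripper's body (76 mm by 85 mm) begins 54 mm behind the grasp point. The pads swing forward as they close: fully open they stand 13 mm farther back than shut.
Start: joints at [1.306, 0.507, -0.238, 1.5, 0.126, 1.149, -0.155], TCP at [0.226, -0.583, 0.253] pointing down, gripper open.
Joint ranges: [-3.08, 3.08], [-0.24, 2.05], [-1.43, 1.35], [0, 2.5], [-1.52, 4.66], [0.17, 1.96], [-2.89, 2.89]. Speed limits (rad/s): [2.39, 2.39, 3.14, 3.14, 3.14, 3.14, 3.14].

### API

Orientations are given as a unit quaternion [x, y, z, w].
In Python, from workcell import ctrl, optics, workorder gives the robot as it stands. The module is installed in compiled form; this text tells all that it offers.
- The arm moves only by the tool step_arm, never from a script. Its argument "motion" is a list of rows, each an object of numbers: "dx", "dy", "dz": the shift along the tool's x, y, z in cm; "rx", "ry", "rz": the turn, a rotation vector about the tool's x, y, z in rad; "fingers": the closure, from 0 (fully open) to 1 (shut). In form: [{"dx": .., "dy": .., "dz": .., "rx": .., "ry": .., "rz": .., "fingers": ..}, ...]. A call has 1 to 8 rows; each row is the pose to reach, as a shift and turn from the pose commanded when the call began, along the tool's axes at that moment; what a row does not reach only later rows make up. A row lasts 1/8 s, in which the tool goes at most 62.5 mm and 10.7 degrees, less where a joint would pass 70% of its speed; a pose out of reach is approached as far as the arm can. A call with a gripper value outside its range is refused whole. The fingers move at their own pace and stop on an object; the grip force is fixed at half the most. Time passes only in rows, so rows that repeat a pose let the fingers close. It gives the time, the measured TCP pose, the force and the opening at its end, in the units of the state.
- ctrl.get_state(): the state, without advancing time (a new reading comes with each control period).
- optics.camera(name): name is "side" or "top"; returns a dict with "color" (480x640x3 uint8, red, green, blue), "K" (3x3 intrinsics, pixels), "D" ([k1, k2, p1, p2, k3] as OpenCV has them; the pictures are not rectified), "origin" and "rotation" of the camera in the world. Camera axes: x right, y down, z forward; pixel columns grow to the right and rows downward; lengths in m; the calibration is good to about 2 mm. A picture is of the moment at which its call begins. There is no depth.
- workorder.sign_off(): hands the job in, once; it reports no verdict.
The state is a dict: "t": time; "joint_pos": joint angles; "dq": joint speeds; "joint_torque": joint torques, N m; "tool_pos": TCP position; "tcp_rot": TCP orientation; "force": force on the tool from outside, world axes, zero at the start; "moment": the same for the moment, N m; "finger_gap": finger opening in m.
Only numpy, scipy, OpenCV 4.12 (cv2) and the standard library are available. Lean on these libraries where they do the work, as an engineer would, in place of code of your own. Each camera call takes 0.05 s, during which the arm holds its last target.

## Working session

There is one attempt and no reset: what is moved stays moved. The work goes in short steps, Python scripts to look and compute and a tool call to move; the robot and the scene stay as the last step left them, time stands still between calls to the robot, and variables do not carry over. Pictures are saved under pics/ and viewed, and the job is handed in when it is done.

Besides the shell and the picture viewer there is one more tool, called after "Call:" as name(argument=value, ...) on one line, values as JSON. step_arm: Moves the arm, as the interface text tells. Its arguments: {"type":"object","properties":{"motion":{"type":"array"}},"required":["motion"]}

```bash
mkdir -p pics
python3 - <<'E'
from workcell import ctrl, optics
import cv2, numpy as np
print({k:np.round(v,4) for k,v in ctrl.get_state().items()})
for n in("side","top"):
    c=optics.camera(n); cv2.imwrite(f"pics/{n}0.png",c["color"][:,:,::-1])
    print(n,c["K"],c["D"],c["origin"],c["rotation"])
E
```

```text
{'t': np.float64(0.0), 'joint_pos': array([ 1.3065,  0.5083, -0.2375,  1.5011,  0.1257,  1.1489, -0.1548]), 'dq': array([-0.0017, -0.0018,  0.0028, -0.0015, -0.0001, -0.0014, -0.0004]), 'joint_torque': array([ 2.1000e-03, -6.2059e+01, -2.1858e+00, -2.4965e+01,  1.2800e-02,
        1.1900e-02,  0.0000e+00]), 'tool_pos': array([ 0.2257, -0.5823,  0.2524]), 'tcp_rot': array([ 9.830e-01,  1.838e-01, -2.000e-04, -9.000e-04]), 'force': array([-0.1724,  0.2767, -0.1129]), 'moment': array([-0.0288,  0.0044,  0.0116]), 'finger_gap': np.float64(0.0853)}
side [[587.45778217   0.         323.18338963]
 [  0.         587.45778217 240.08571495]
 [  0.           0.           1.        ]] [-0.08857897  0.          0.          0.          0.        ] [ 0.27731182 -0.44756117  0.61658227] [ 0.88439264 -0.25961642  0.10253595 -0.37407935]
top [[508.09501041   0.         321.18230585]
 [  0.         508.09501041 245.09340297]
 [  0.           0.           1.        ]] [-0.03267255  0.          0.          0.          0.        ] [ 0.5225233  -0.01379802  0.9185152 ] [ 0.71536548 -0.69831185  0.01939363 -0.01538442]
```

View pics/side0.png

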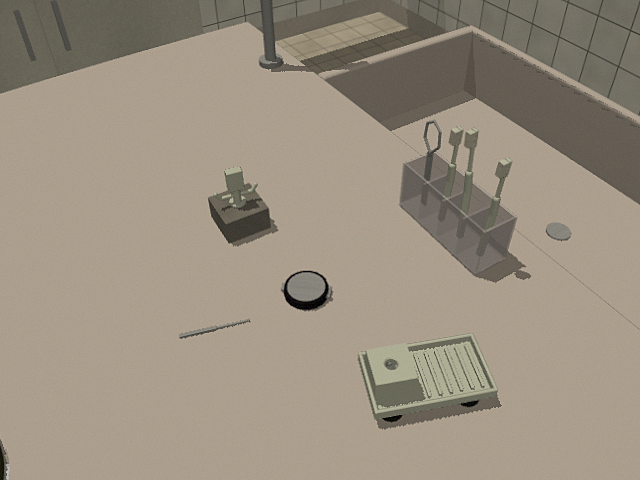

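View pics/top0.png

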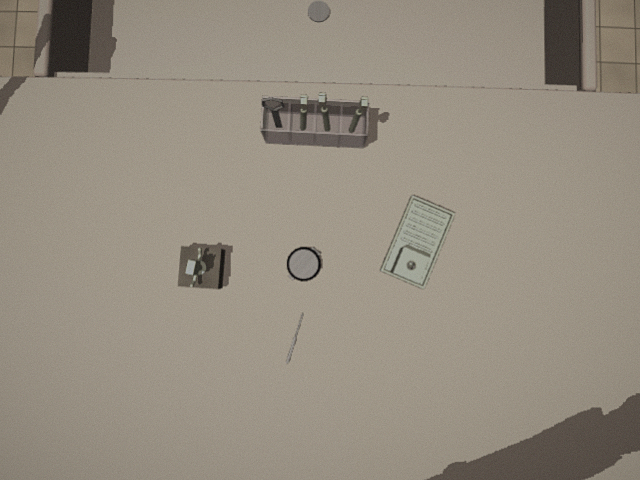

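Side view: post head near (234,180) on the block, socket hole near (392,364). Top view: head near (191,268), socket hole near (411,265). Next I'll zoom in on both.

```bash
cat > h.py <<'E'
import cv2, numpy as np
from scipy.spatial.transform import Rotation as R
from workcell import ctrl, optics
def grab(n,save=None):
    c=optics.camera(n)
    if save: cv2.imwrite(f"pics/{save}.png",c["color"][:,:,::-1])
    return c
def rot(c):
    r=np.array(c["rotation"]); return R.from_quat(r).as_matrix() if r.size==4 else r
def ray(c,uv):
    p=cv2.undistortPoints(np.array([[uv]],float),c["K"],np.array(c["D"]))[0,0]
    d=rot(c)@np.array([p[0],p[1],1]); return np.array(c["origin"]),d/np.linalg.norm(d)
def onz(c,uv,z):
    o,d=ray(c,uv); return o+d*(z-o[2])/d[2]
def tri(c1,u1,c2,u2):
    o1,d1=ray(c1,u1);o2,d2=ray(c2,u2)
    s=np.linalg.lstsq(np.c_[d1,-d2],o2-o1,rcond=None)[0]
    a=o1+s[0]*d1;b=o2+s[1]*d2
    return (a+b)/2,np.linalg.norm(a-b)
def proj(c,X):
    M=rot(c).T; rv=cv2.Rodrigues(M)[0]
    return cv2.projectPoints(np.atleast_2d(np.array(X,float)),rv,-M@np.array(c["origin"]),c["K"],np.array(c["D"]))[0][:,0]
def crop(c,u,v,w,h,k,name):
    im=c["color"][v:v+h,u:u+w,::-1]; cv2.imwrite(f"pics/{name}.png",cv2.resize(im,None,fx=k,fy=k,interpolation=cv2.INTER_CUBIC))
E
python3 - <<'E'
from h import *
s=grab("side");t=grab("top")
crop(s,195,150,90,100,6,"c1");crop(s,350,325,150,100,5,"c2");crop(t,165,230,80,75,7,"c3");crop(t,370,185,95,110,5,"c4")
print(tri(s,(392,364),t,(411,265)),tri(s,(234,168),t,(191,268)))
E
python3 - <<'E'
import cv2,numpy as np
a=[cv2.imread(f"pics/c{i}.png") for i in(1,3)]
b=[cv2.imread(f"pics/c{i}.png") for i in(2,4)]
print([x.shape for x in a+b])
E
```

```text
(array([ 0.53511143, -0.1714257 ,  0.0582155 ]), np.float64(0.0006498295519347775)) (array([0.52166865, 0.18809553, 0.10895019]), np.float64(0.0017669326290919076))
[(600, 540, 3), (525, 560, 3), (500, 750, 3), (550, 475, 3)]
```

View pics/c1.png

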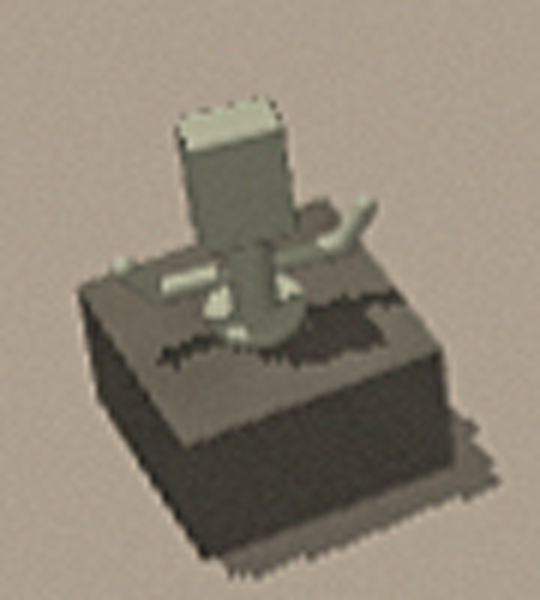

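View pics/c2.png

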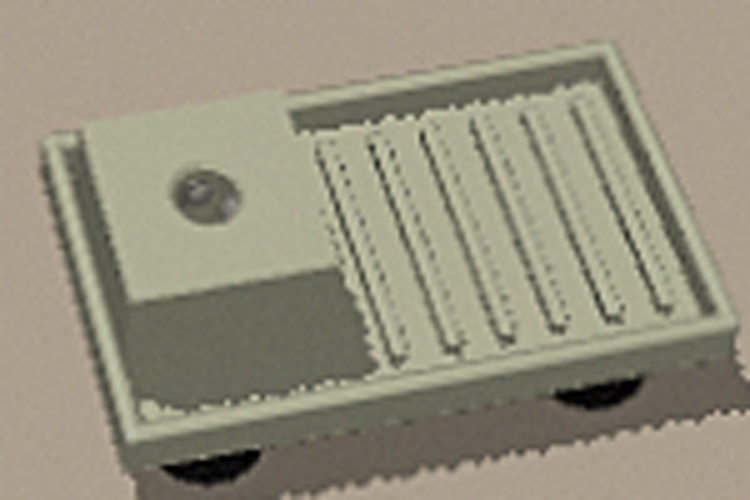

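View pics/c3.png

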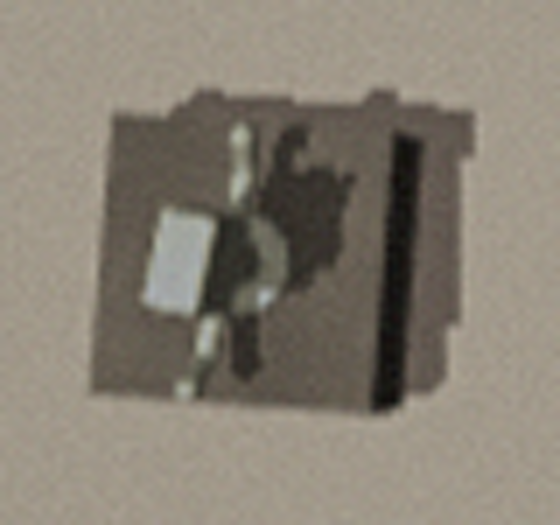

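View pics/c4.png

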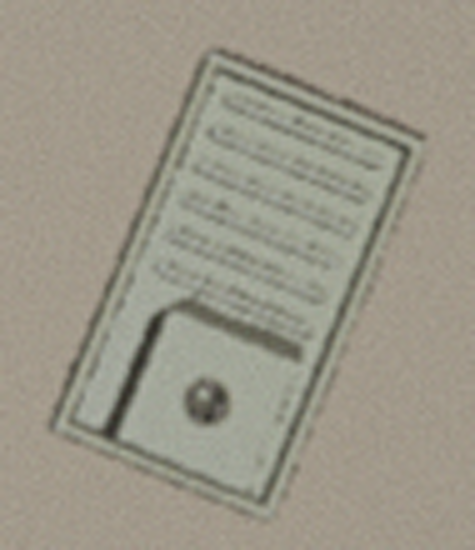

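```bash
cat > m.py <<'E'
from h import *
s=grab("side");t=grab("top")
def f(u0,v0,k,p): return ((np.array(p)+.5)/k-.5+[u0,v0])
# head top by eye corners
ct=f(165,230,7,[(165,205),(216,214),(196,315),(143,303)])
cs=f(195,150,6,[(178,126),(268,98),(284,128),(190,152)])
for z in(.102,):
    A=np.array([onz(t,p,z) for p in ct]);B=np.array([onz(s,p,z) for p in cs])
    for P in(A,B):
        print("head",np.round(P.mean(0),4),np.round(np.linalg.norm(np.roll(P,-1,0)-P,axis=1),4),[round(float(np.degrees(np.arctan2(*(np.roll(P,-1,0)-P)[i,1::-1]))),1) for i in range(4)])
print("tri",tri(s,cs.mean(0),t,ct.mean(0)))
# mask version in top
def blob(c,box,cond):
    u,v,w,h=box; m=cond(c["color"][v:v+h,u:u+w].astype(int)).astype(np.uint8)
    n,l,st,ce=cv2.connectedComponentsWithStats(m)
    i=1+np.argmax(st[1:,4]); cn=cv2.findContours((l==i).astype(np.uint8),0,2)[0][0]
    return ce[i]+[u,v],st[i,4],cn+np.array([u,v])
uv,a,cn=blob(t,(183,255,15,25),lambda I:I.min(2)>140); print("topmask",uv,a,onz(t,uv,.102),cv2.minAreaRect(cn))
for P in cv2.boxPoints(cv2.minAreaRect(cn)): print(onz(t,P,.102))
ht,a1,_=blob(t,(402,256,18,18),lambda I:I.max(2)<125)
hs,a2,_=blob(s,(380,355,24,18),lambda I:I.max(2)<150)
print("hole",ht,a1,hs,a2,onz(t,ht,.058),onz(s,hs,.058),tri(s,hs,t,ht))
# block top corners
bt=f(165,230,7,[(113,115),(90,392),(373,411),(398,133)])
bs=f(195,150,6,[(80,290),(190,447),(440,348)])
A=np.array([onz(t,p,.04) for p in bt]);B=np.array([onz(s,p,.04) for p in bs])
print("block top",A.mean(0),np.linalg.norm(np.roll(A,-1,0)-A,axis=1),"\nside",(B[0]+B[2])/2,np.linalg.norm(np.diff(B,axis=0),axis=1));print(A,B)
E
python3 m.py
```

```text
head [0.5231 0.1915 0.102 ] [0.0119 0.0236 0.0125 0.023 ] [-98.6, 170.8, 78.8, -10.6]
head [0.5218 0.1917 0.102 ] [0.0231 0.013  0.0233 0.011 ] [-5.2, -99.3, 169.8, 79.7]
tri (array([0.52251243, 0.1918694 , 0.10153987]), np.float64(0.0012445234936967811))
topmask [190.01052632 266.90526316] 95 [0.5225808 0.1918958 0.102    ] ((189.91175842285156, 266.8529357910156), (7.033533096313477, 13.339459419250488), 14.03624439239502)
[0.51345056 0.19983278 0.102     ]
[0.53434751 0.19537381 0.102     ]
[0.53187795 0.18427979 0.102     ]
[0.51099001 0.18874968 0.102     ]
hole [410.89830508 265.06779661] 59 [390.63358779 363.90839695] 131 [ 0.5347257  -0.17110919  0.058     ] [ 0.53428755 -0.17054215  0.058     ] (array([ 0.53444113, -0.1708617 ,  0.0583115 ]), np.float64(0.0006733054322090115))
block top [0.52269392 0.19134751 0.04      ] [0.06855726 0.07012089 0.06877442 0.0708431 ] 
side [0.522128   0.19314697 0.04      ] [0.06905063 0.06819658]
[[0.5583489  0.22497391 0.04      ]
 [0.48986508 0.22814635 0.04      ]
 [0.48694904 0.15808612 0.04      ]
 [0.55561265 0.15418367 0.04      ]] [[0.48904617 0.22834985 0.04      ]
 [0.48702732 0.15932874 0.04      ]
 [0.55520984 0.15794409 0.04      ]]
```

```bash
cat >> h.py <<'E'
def delta(pos,yaw):
    """shift in cm + turn about tool axes to have tool x at yaw, z down"""
    st=ctrl.get_state(); M=R.from_quat(st["tcp_rot"])
    x=np.array([np.cos(yaw),np.sin(yaw),0]);z=np.array([0,0,-1.]);T=R.from_matrix(np.c_[x,np.cross(z,x),z])
    print("t",round(st["t"],3),"pos",np.round(st["tool_pos"],4),"F",np.round(st["force"],2),"gap",round(st["finger_gap"],4),"q",np.round(st["joint_pos"],2))
    print("d cm",np.round(M.inv().apply(np.array(pos)-st["tool_pos"])*100,2),"rv",np.round((M.inv()*T).as_rotvec(),3),"euler yaw now",np.round(np.degrees(np.arctan2(M.as_matrix()[1,0],M.as_matrix()[0,0])),2))
E
python3 -c "
from h import *
delta((.5,-.2,.25),-.185)"
```

```text
t 0.3 pos [ 0.2258 -0.5826  0.253 ] F [ 0.28 -0.67 -0.01] gap 0.0854 q [ 1.31  0.51 -0.24  1.5   0.13  1.15 -0.15]
d cm [ 39.4  -25.76   0.31] rv [-0.001  0.     0.555] euler yaw now 21.19
```

Call:
step_arm(motion=[{"dx":4.5,"dy":-3,"dz":0,"rz":0.08,"fingers":0},{"dx":9.5,"dy":-6.2,"dz":0,"rz":0.2,"fingers":0},{"dx":14.5,"dy":-9.5,"dz":0,"rz":0.3,"fingers":0},{"dx":19.5,"dy":-12.7,"dz":0,"rz":0.4,"fingers":0},{"dx":24.5,"dy":-16,"dz":0,"rz":0.5,"fingers":0},{"dx":29.5,"dy":-19.3,"dz":0,"rz":0.555,"fingers":0},{"dx":34.5,"dy":-22.5,"dz":0,"rz":0.555,"fingers":0},{"dx":39.4,"dy":-25.8,"dz":0,"rz":0.555,"fingers":0}])

```text
schema error: expected keys dx, dy, dz, rx, ry, rz, fingers
```

```bash
python3 -c "
from h import *
delta((.5225,.1918,.18),-.185)"
```

```text
t 0.3 pos [ 0.2258 -0.5826  0.253 ] F [ 0.28 -0.67 -0.01] gap 0.0854 q [ 1.31  0.51 -0.24  1.5   0.13  1.15 -0.15]
d cm [ 55.65 -61.48   7.34] rv [-0.001  0.     0.555] euler yaw now 21.19
```

Call:
step_arm(motion=[{"dx":4.5,"dy":-3,"dz":0,"rx":0,"ry":0,"rz":0.08,"fingers":0},{"dx":9.5,"dy":-6.2,"dz":0,"rx":0,"ry":0,"rz":0.2,"fingers":0},{"dx":14.5,"dy":-9.5,"dz":0,"rx":0,"ry":0,"rz":0.3,"fingers":0},{"dx":19.5,"dy":-12.7,"dz":0,"rx":0,"ry":0,"rz":0.4,"fingers":0},{"dx":24.5,"dy":-16,"dz":0,"rx":0,"ry":0,"rz":0.5,"fingers":0},{"dx":29.5,"dy":-19.3,"dz":0,"rx":0,"ry":0,"rz":0.555,"fingers":0},{"dx":34.5,"dy":-22.5,"dz":0,"rx":0,"ry":0,"rz":0.555,"fingers":0},{"dx":39.4,"dy":-25.8,"dz":0,"rx":0,"ry":0,"rz":0.555,"fingers":0}])

```text
t: 1.3
tool_pos: [0.501, -0.1982, 0.2535]
tcp_rot: [0.996, -0.093, 0.0, 0.0]
force: [2.1, -0.1, 0.5]
finger_gap: 0.0855
```

```bash
python3 -c "
from h import *
delta((.5225,.1918,.18),-.185)"
```

```text
t 1.3 pos [ 0.501  -0.1982  0.2535] F [ 2.08 -0.07  0.49] gap 0.0855 q [ 0.48  0.37 -0.22  1.73  0.09  1.05 -1.52]
d cm [ -5.08 -38.73   7.34] rv [ 0.    -0.001 -0.   ] euler yaw now -10.62
```

Call:
step_arm(motion=[{"dx":-0.7,"dy":-5.5,"dz":0,"rx":0,"ry":0,"rz":0,"fingers":0},{"dx":-1.4,"dy":-11,"dz":0,"rx":0,"ry":0,"rz":0,"fingers":0},{"dx":-2.1,"dy":-16.5,"dz":1,"rx":0,"ry":0,"rz":0,"fingers":0},{"dx":-2.8,"dy":-22,"dz":2,"rx":0,"ry":0,"rz":0,"fingers":0},{"dx":-3.5,"dy":-27.5,"dz":3,"rx":0,"ry":0,"rz":0,"fingers":0},{"dx":-4.3,"dy":-33,"dz":5,"rx":0,"ry":0,"rz":0,"fingers":0},{"dx":-5.1,"dy":-38.7,"dz":7.3,"rx":0,"ry":0,"rz":0,"fingers":0},{"dx":-5.1,"dy":-38.7,"dz":7.3,"rx":0,"ry":0,"rz":0,"fingers":0}])

```text
t: 2.3
tool_pos: [0.5192, 0.1958, 0.1787]
tcp_rot: [0.996, -0.088, -0.002, -0.001]
force: [-0.3, 0.3, 0.6]
finger_gap: 0.0854
```

```bash
python3 -c "
from h import *
delta((.5225,.1918,.088),-.185)
s=grab('side');t=grab('top');crop(s,150,60,180,170,4,'d1');crop(t,140,200,120,120,5,'d2')"
```

```text
t 2.3 pos [0.5192 0.1958 0.1787] F [-0.29  0.34  0.57] gap 0.0854 q [-0.2   0.48 -0.3   1.79  0.17  0.9  -2.32]
d cm [0.42 0.35 9.07] rv [-0.002  0.003  0.008] euler yaw now -10.12
```

View pics/d1.png

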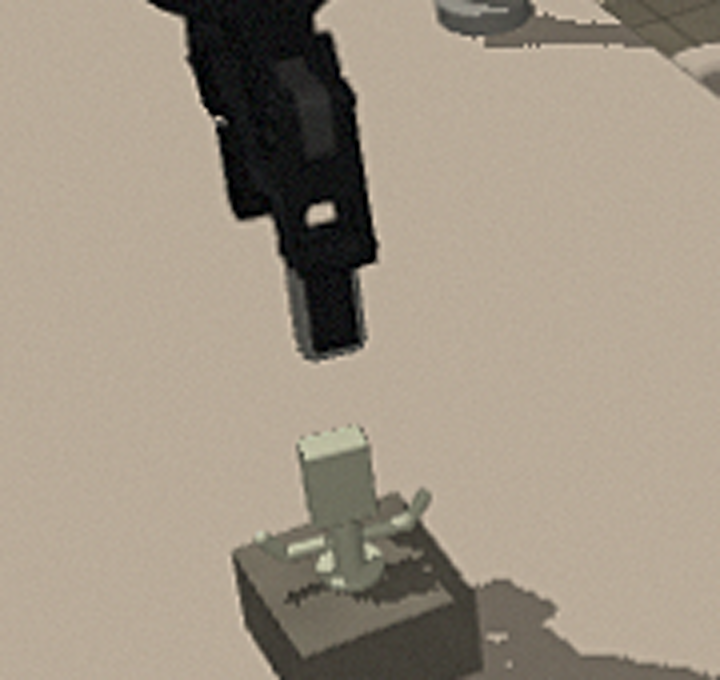

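The open gripper is above the post and lined up with its head, with a residual of about 4 mm that may still be settling. I'll settle and re-check.

Call:
step_arm(motion=[{"dx":0,"dy":0,"dz":2,"rx":0,"ry":0,"rz":0,"fingers":0},{"dx":0,"dy":0,"dz":4,"rx":0,"ry":0,"rz":0,"fingers":0},{"dx":0,"dy":0,"dz":4,"rx":0,"ry":0,"rz":0,"fingers":0}])

```text
t: 2.78
tool_pos: [0.521, 0.1876, 0.1398]
tcp_rot: [0.996, -0.094, -0.001, 0.001]
force: [-0.2, 0.1, 0.1]
finger_gap: 0.0855
```

```bash
python3 -c "
from h import *
delta((.5225,.1918,.088),-.185)"
```

```text
t 2.775 pos [0.521  0.1876 0.1398] F [-0.21  0.1   0.09] gap 0.0855 q [-0.21  0.52 -0.28  1.84  0.19  0.81 -2.34]
d cm [ 0.08 -0.45  5.18] rv [ 0.002  0.001 -0.003] euler yaw now -10.77
```

Call:
step_arm(motion=[{"dx":0,"dy":0,"dz":0,"rx":0,"ry":0,"rz":0,"fingers":0},{"dx":0,"dy":0,"dz":0,"rx":0,"ry":0,"rz":0,"fingers":0}])

```text
t: 3.02
tool_pos: [0.5218, 0.1897, 0.1413]
tcp_rot: [0.996, -0.093, 0.001, -0.0]
force: [-0.9, 0.5, 0.5]
finger_gap: 0.0855
```

```bash
python3 -c "
from h import *
delta((.5225,.1918,.088),-.185);optics.camera('top');delta((.5225,.1918,.088),-.185)"
```

```text
t 3.025 pos [0.5218 0.1897 0.1413] F [-0.93  0.52  0.53] gap 0.0855 q [-0.21  0.52 -0.28  1.84  0.19  0.81 -2.34]
d cm [ 0.03 -0.22  5.33] rv [-0.001 -0.001 -0.001] euler yaw now -10.66
t 3.075 pos [0.5217 0.1898 0.1412] F [ 0.4   0.4  -0.13] gap 0.0854 q [-0.21  0.52 -0.28  1.84  0.19  0.81 -2.34]
d cm [ 0.04 -0.2   5.32] rv [-0.001 -0.001 -0.001] euler yaw now -10.64
```

Call:
step_arm(motion=[{"dx":0,"dy":-0.2,"dz":2,"rx":0,"ry":0,"rz":0,"fingers":0},{"dx":0,"dy":-0.2,"dz":4,"rx":0,"ry":0,"rz":0,"fingers":0},{"dx":0,"dy":-0.2,"dz":5.3,"rx":0,"ry":0,"rz":0,"fingers":0},{"dx":0,"dy":-0.2,"dz":5.3,"rx":0,"ry":0,"rz":0,"fingers":0},{"dx":0,"dy":-0.2,"dz":5.3,"rx":0,"ry":0,"rz":0,"fingers":0},{"dx":0,"dy":-0.2,"dz":5.3,"rx":0,"ry":0,"rz":0,"fingers":0}])

```text
t: 3.82
tool_pos: [0.5219, 0.1921, 0.088]
tcp_rot: [0.996, -0.092, 0.001, -0.0]
force: [-0.3, -0.7, -0.6]
finger_gap: 0.0855
```

```bash
python3 -c "
from h import *
delta((.5225,.1918,.088),-.185)
s=grab('side');t=grab('top');crop(s,150,90,150,150,4,'e1');crop(t,140,200,120,120,5,'e2')"
```

```text
t 3.825 pos [0.5219 0.1921 0.088 ] F [-0.27 -0.74 -0.62] gap 0.0855 q [-0.23  0.59 -0.26  1.89  0.23  0.69 -2.37]
d cm [0.06 0.02 0.  ] rv [-0.001 -0.001 -0.   ] euler yaw now -10.61
```

View pics/e1.png

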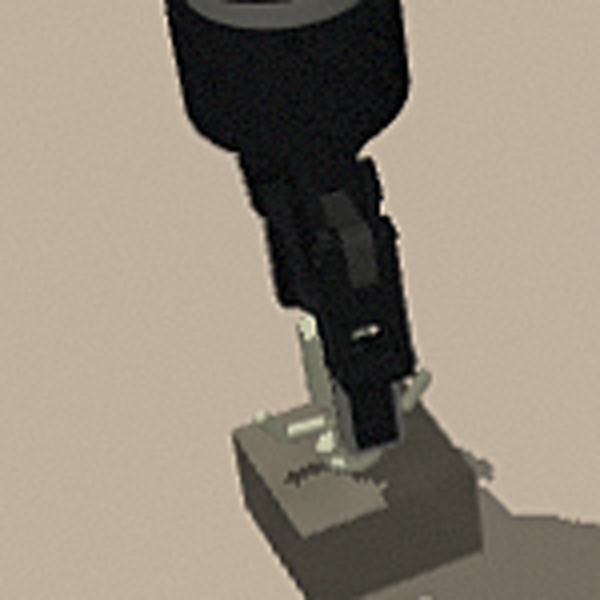

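The fingers are on either side of the head at the right height, so I'll close them.

Call:
step_arm(motion=[{"dx":0,"dy":0,"dz":0,"rx":0,"ry":0,"rz":0,"fingers":0.5},{"dx":0,"dy":0,"dz":0,"rx":0,"ry":0,"rz":0,"fingers":0.7},{"dx":0,"dy":0,"dz":0,"rx":0,"ry":0,"rz":0,"fingers":1},{"dx":0,"dy":0,"dz":0,"rx":0,"ry":0,"rz":0,"fingers":1},{"dx":0,"dy":0,"dz":0,"rx":0,"ry":0,"rz":0,"fingers":1},{"dx":0,"dy":0,"dz":0,"rx":0,"ry":0,"rz":0,"fingers":1},{"dx":0,"dy":0,"dz":0,"rx":0,"ry":0,"rz":0,"fingers":1}])

```text
t: 4.8
tool_pos: [0.5215, 0.1919, 0.0873]
tcp_rot: [0.996, -0.092, 0.0, 0.0]
force: [-0.3, 0.4, 1.5]
finger_gap: 0.0135
```

```bash
python3 -c "
from h import *
delta((.5225,.1918,.088),-.185)
s=grab('side');t=grab('top');crop(s,150,90,150,150,4,'f1');crop(t,140,200,120,120,5,'f2')"
```

```text
t 4.8 pos [0.5215 0.1919 0.0873] F [-0.34  0.41  1.46] gap 0.0135 q [-0.23  0.59 -0.26  1.89  0.23  0.69 -2.38]
d cm [ 0.1  -0.01 -0.07] rv [ 0. -0. -0.] euler yaw now -10.61
```

View pics/f1.png

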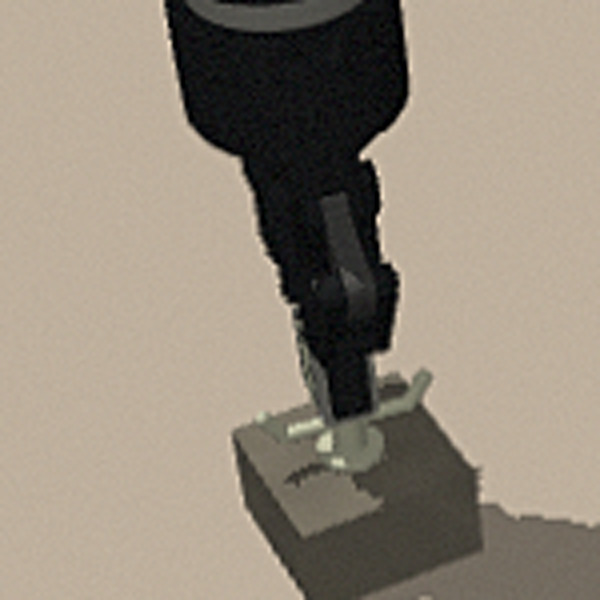

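Gripped (gap 13.5 mm). Lifting straight up next.

Call:
step_arm(motion=[{"dx":0,"dy":0,"dz":-0.5,"rx":0,"ry":0,"rz":0,"fingers":1},{"dx":0,"dy":0,"dz":-1.5,"rx":0,"ry":0,"rz":0,"fingers":1},{"dx":0,"dy":0,"dz":-3,"rx":0,"ry":0,"rz":0,"fingers":1},{"dx":0,"dy":0,"dz":-5,"rx":0,"ry":0,"rz":0,"fingers":1},{"dx":0,"dy":0,"dz":-7.5,"rx":0,"ry":0,"rz":0,"fingers":1},{"dx":0,"dy":0,"dz":-10,"rx":0,"ry":0,"rz":0,"fingers":1},{"dx":0,"dy":0,"dz":-10.2,"rx":0,"ry":0,"rz":0,"fingers":1},{"dx":0,"dy":0,"dz":-10.2,"rx":0,"ry":0,"rz":0,"fingers":1}])

```text
t: 5.9
tool_pos: [0.5214, 0.1918, 0.1894]
tcp_rot: [0.996, -0.093, 0.0, -0.0]
force: [1.0, 0.3, -0.8]
finger_gap: 0.0133
```

```bash
python3 -c "
from h import *
delta((.5345,-.171,.18),-.185)"
```

```text
t 5.9 pos [0.5214 0.1918 0.1894] F [ 1.04  0.29 -0.8 ] gap 0.0133 q [-0.2   0.47 -0.3   1.78  0.17  0.92 -2.32]
d cm [ 7.98 35.42  0.94] rv [-0. -0. -0.] euler yaw now -10.62
```

Call:
step_arm(motion=[{"dx":0.6,"dy":2.5,"dz":0,"rx":0,"ry":0,"rz":0,"fingers":1},{"dx":1.8,"dy":8,"dz":0,"rx":0,"ry":0,"rz":0,"fingers":1},{"dx":3,"dy":13.5,"dz":0,"rx":0,"ry":0,"rz":0,"fingers":1},{"dx":4.3,"dy":19,"dz":0,"rx":0,"ry":0,"rz":0,"fingers":1},{"dx":5.5,"dy":24.5,"dz":0,"rx":0,"ry":0,"rz":0,"fingers":1},{"dx":6.8,"dy":30,"dz":0,"rx":0,"ry":0,"rz":0,"fingers":1},{"dx":7.7,"dy":34,"dz":0,"rx":0,"ry":0,"rz":0,"fingers":1},{"dx":8,"dy":35.4,"dz":0,"rx":0,"ry":0,"rz":0,"fingers":1}])

```text
t: 6.9
tool_pos: [0.5338, -0.174, 0.188]
tcp_rot: [0.996, -0.095, -0.001, 0.0]
force: [-0.3, 0.8, -1.5]
finger_gap: 0.0132
```

Call:
step_arm(motion=[{"dx":0,"dy":0,"dz":0,"rx":0,"ry":0,"rz":0,"fingers":1},{"dx":0,"dy":0,"dz":0,"rx":0,"ry":0,"rz":0,"fingers":1},{"dx":0,"dy":0,"dz":0,"rx":0,"ry":0,"rz":0,"fingers":1}])

```text
t: 7.28
tool_pos: [0.5352, -0.1688, 0.1893]
tcp_rot: [0.996, -0.091, -0.0, -0.0]
force: [-0.1, -0.3, -0.3]
finger_gap: 0.0138
```

```bash
python3 -c "
from h import *
delta((.5345,-.171,.18),-.185)
s=grab('side','g0');t=grab('top');crop(s,320,170,200,200,4,'g1');crop(t,350,170,120,120,6,'g2')"
```

```text
t 7.275 pos [ 0.5352 -0.1688  0.1893] F [-0.06 -0.27 -0.3 ] gap 0.0138 q [ 0.44  0.47 -0.26  1.76  0.15  0.92 -1.64]
d cm [-0.03  0.22  0.93] rv [-0.001  0.     0.002] euler yaw now -10.46
```

View pics/g0.png

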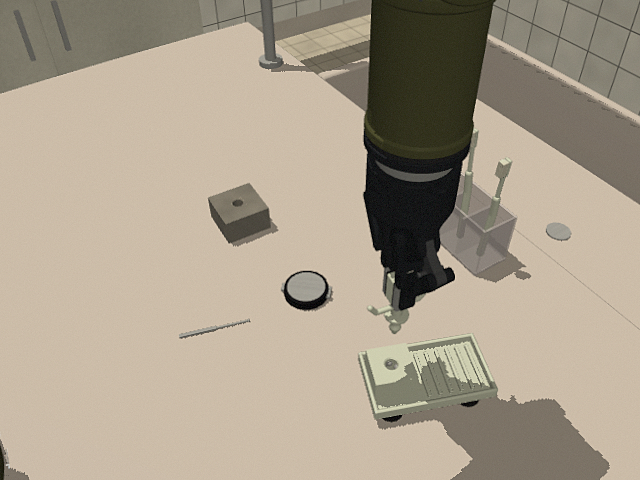

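View pics/g2.png

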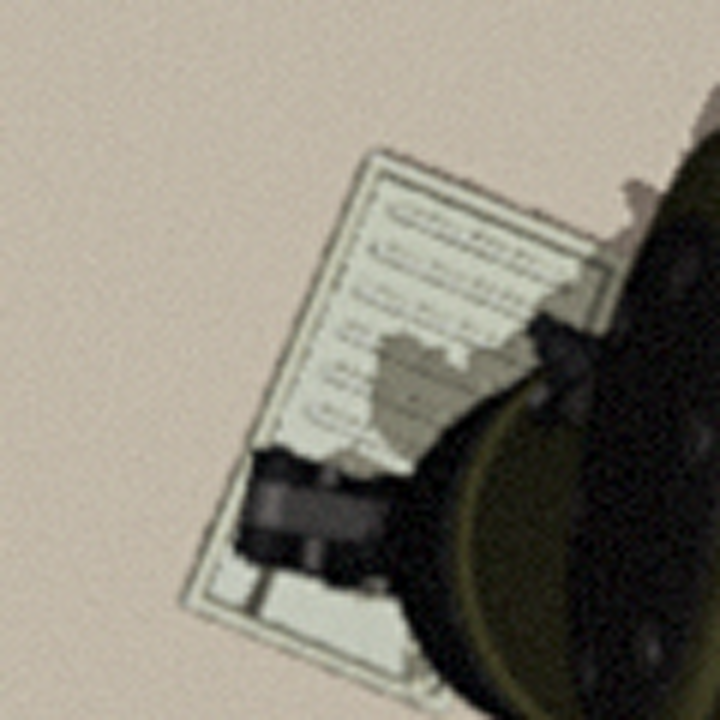

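View g1.

View pics/g1.png

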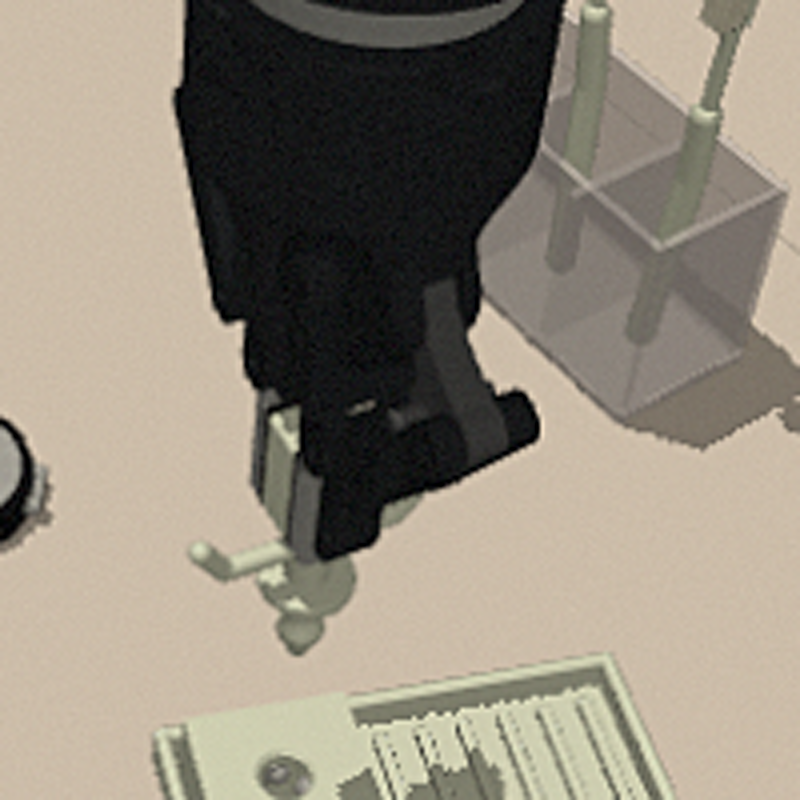

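```bash
python3 -c "
from h import *
s=grab('side');t=grab('top')
st=ctrl.get_state();print(st['tool_pos'])
def blob(c,box,cond):
    u,v,w,h=box; m=cond(c['color'][v:v+h,u:u+w].astype(int)).astype(np.uint8)
    n,l,S,ce=cv2.connectedComponentsWithStats(m);i=1+np.argmax(S[1:,4]);return ce[i]+[u,v],S[i,4]
I=s['color'];print(I[196:210,228:246].max(2))
b=blob(s,(230,197,15,13),lambda I:I.max(2)<75);print('blockhole side',b,onz(s,b[0],.04))
I=t['color']; cv2.imwrite('pics/bt.png',cv2.resize(I[235:300,170:240,::-1],None,fx=8,fy=8,interpolation=2))
p=st['tool_pos'];M=R.from_quat(st['tcp_rot'])
for dz in (.0473,.0473+.026,.0473+.031): print(dz,proj(s,p+M.apply([.001,0,dz])))
crop(s,365,285,60,60,10,'g3')
"
```

```text
[ 0.5350916  -0.17005033  0.18941019]
[[130 130 129 130 133 131 133 131 129 131 129 131 137 130 125 129 131 128]
 [129 128 126 126 133 131 133 130 132 134 132 143 146 138 134 130 131 135]
 [124 126 125 129 126 133 132 134 132 130 129 148 134 146 131 131 131 128]
 [125 124 125 127 130 128 127 126 109 120 114 116 123 125 137 138 128 129]
 [123 121 123 125 129 121 112  98  70  81  84  74  83 106 126 146 129 126]
 [127 125 122 126 119  93  71  63  69  76  76  76  75  72  92 130 129 127]
 [125 121 122 132  91  62  59  63  71  75  77  76  75  69  71 120 125 125]
 [121 126 125 153  95  47  60  71  74  75  77  79  73  72  78 117 128 125]
 [125 123 122 140 111  50  58  66  72  75  76  75  69  80 104 128 128 131]
 [124 123 124 121 127  95  73  67  65  69  81  82  80  98 128 129 123 127]
 [123 129 127 124 125 130 117  99  98  92 102 113 113 124 129 128 126 127]
 [124 124 123 125 124 123 127 128 130 130 129 131 129 131 130 129 127 130]
 [120 125 126 122 124 123 125 124 126 129 126 129 126 129 129 128 132 131]
 [120 122 118 120 123 122 124 127 125 127 129 130 130 129 130 132 132 132]]
blockhole side (array([234.85, 202.95]), np.int32(20)) [0.51842988 0.19485308 0.04      ]
0.0473 [[397.6001731  316.42977732]]
0.0733 [[395.6817532  331.79788016]]
0.07830000000000001 [[395.32499327 334.64650913]]
```

View pics/g3.png

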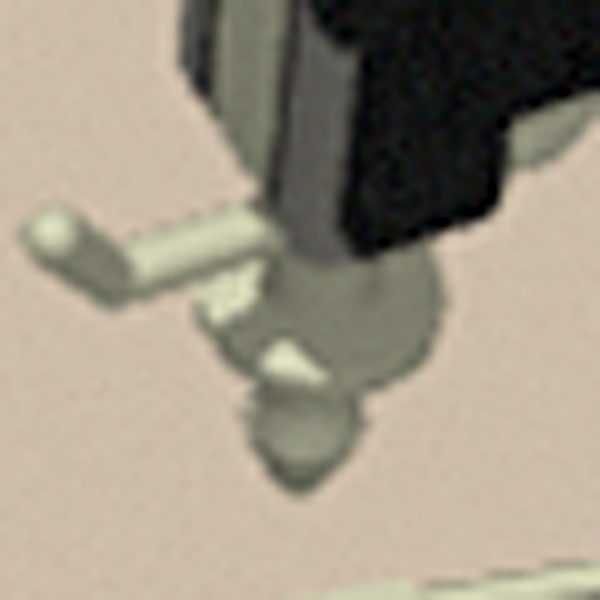

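View pics/bt.png

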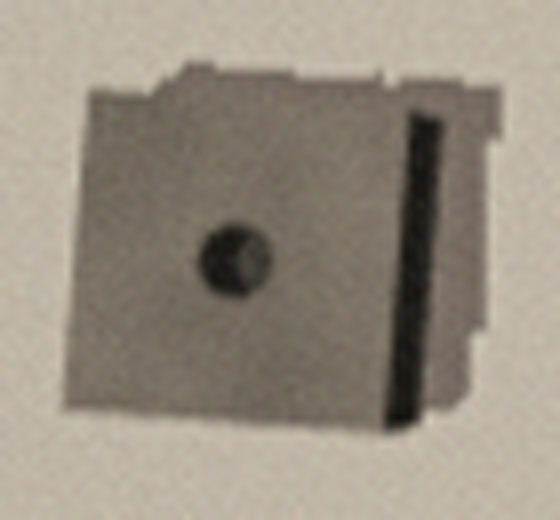

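Call:
step_arm(motion=[{"dx":-0.1,"dy":0.05,"dz":1,"rx":0,"ry":0,"rz":0,"fingers":1},{"dx":-0.16,"dy":0.08,"dz":2.5,"rx":0,"ry":0,"rz":0,"fingers":1},{"dx":-0.16,"dy":0.08,"dz":4,"rx":0,"ry":0,"rz":0,"fingers":1},{"dx":-0.16,"dy":0.08,"dz":4.8,"rx":0,"ry":0,"rz":0,"fingers":1},{"dx":-0.16,"dy":0.08,"dz":4.8,"rx":0,"ry":0,"rz":0,"fingers":1},{"dx":-0.16,"dy":0.08,"dz":4.8,"rx":0,"ry":0,"rz":0,"fingers":1},{"dx":-0.16,"dy":0.08,"dz":4.8,"rx":0,"ry":0,"rz":0,"fingers":1}])

```text
t: 8.35
tool_pos: [0.5335, -0.1713, 0.1418]
tcp_rot: [0.996, -0.093, 0.0, 0.0]
force: [-0.1, 0.2, -1.1]
finger_gap: 0.0135
```

```bash
python3 -c "
from h import *
delta((.5334,-.1706,.1413),-.185)
s=grab('side');t=grab('top')
st=ctrl.get_state();p=st['tool_pos'];M=R.from_quat(st['tcp_rot']);print(p)
for dz in (.0453,.0473,.0473+.026,.0473+.031): print(dz,proj(s,p+M.apply([.001,0,dz])))
print('hole',proj(s,[.5344,-.1708,.058]))
crop(s,345,315,80,70,9,'i1');crop(t,360,220,90,80,8,'i2')"
```

```text
t 8.35 pos [ 0.5335 -0.1713  0.1418] F [-0.06  0.15 -1.06] gap 0.0135 q [ 0.43  0.53 -0.25  1.82  0.17  0.81 -1.66]
d cm [-0.03 -0.07  0.05] rv [ 0.    -0.001 -0.   ] euler yaw now -10.62
[ 0.53343785 -0.17130501  0.1417124 ]
0.0453 [[393.79791719 344.3277927 ]]
0.0473 [[393.6625924  345.41882082]]
0.0733 [[391.95403651 359.15668396]]
0.07830000000000001 [[391.63591545 361.70702035]]
hole [[390.85219915 364.02436966]]
```

View pics/i1.png

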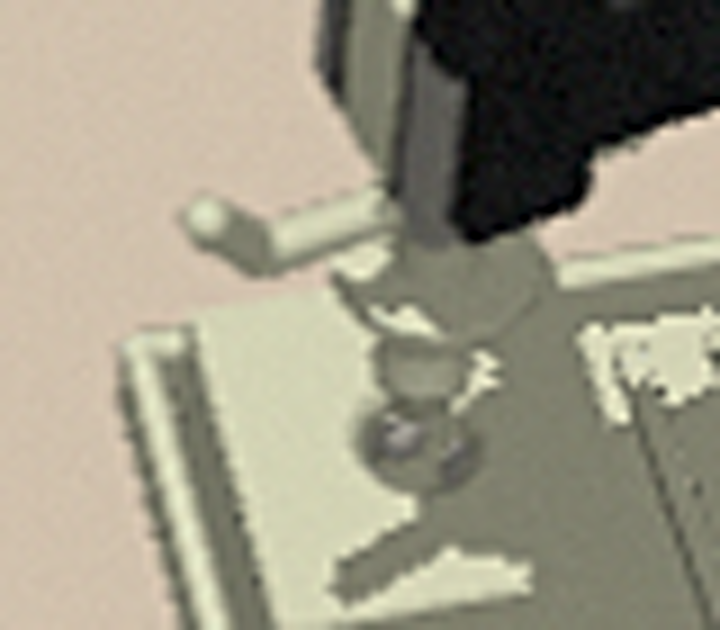

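View pics/i2.png

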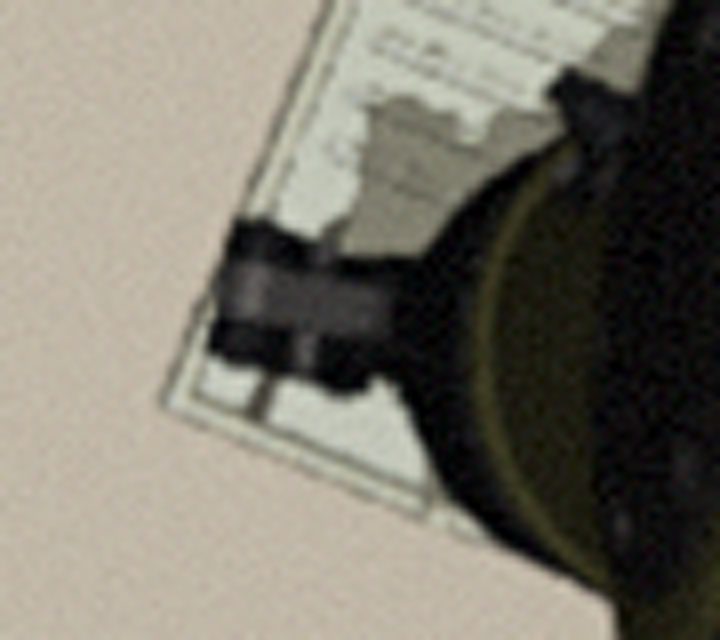

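```bash
python3 -c "
from h import *
s=grab('side')
st=ctrl.get_state();p=st['tool_pos'];M=R.from_quat(st['tcp_rot']);print(p)
for x in(-.031,-.034): print('hook',proj(s,p+M.apply([.001+x,0,.0173])))
a=np.linspace(0,2*np.pi,25)[:-1]
c=s['color'][315:385,345:425,::-1]
g=cv2.resize(c,None,fx=9,fy=9,interpolation=cv2.INTER_NEAREST)
def draw(P,col):
    q=((proj(s,P)-[345,315]+.5)*9).astype(int); cv2.polylines(g,[q.reshape(-1,1,2)],True,col,1)
for ox,col in((.001,(0,0,255)),):
    draw([p+M.apply([ox+.013*np.cos(k),.013*np.sin(k),.0473]) for k in a],col)
    draw([p+M.apply([ox+.013*np.cos(k),.013*np.sin(k),.0433]) for k in a],col)
    draw([p+M.apply([ox+.003*np.cos(k),.003*np.sin(k),.0733]) for k in a],(255,0,0))
    draw([p+M.apply([ox+.003*np.cos(k),.003*np.sin(k),.0783]) for k in a],(255,0,255))
draw([[.5344+.0072*np.cos(k),-.1708+.0072*np.sin(k),.058] for k in a],(0,255,0))
cv2.imwrite('pics/j1.png',g)
"
```

```text
[ 0.53337992 -0.17127896  0.14162934]
hook [[368.61185176 337.88780301]]
hook [[365.95163412 338.80135956]]
```

View pics/j1.png

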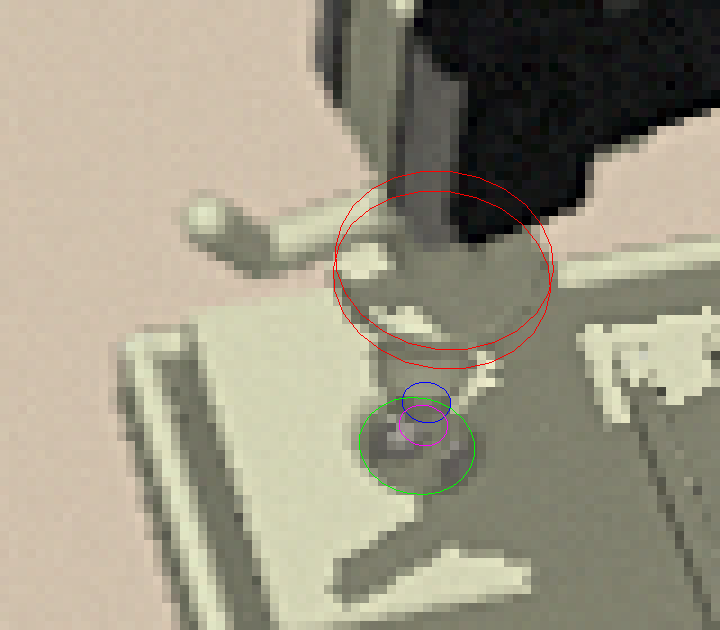

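```bash
python3 -c "
from h import *
s=grab('side')
M=R.from_matrix(np.array([[.983,-.184,0],[-.184,-.983,0],[0,0,-1]]).T)
a=np.linspace(0,2*np.pi,49)[:-1]
def ov(img,k,u0,v0,p,name,L=(.0733,.0783)):
    g=cv2.imread(img)
    def draw(P,col,cl=True):
        q=((proj(s,P)-[u0,v0]+.5)*k).astype(int); cv2.polylines(g,[q.reshape(-1,1,2)],cl,col,1)
    ox=.001
    for z in(.0473,.0433): draw([p+M.apply([ox+.013*np.cos(t),.013*np.sin(t),z]) for t in a],(0,0,255))
    for z in L: draw([p+M.apply([ox+.003*np.cos(t),.003*np.sin(t),z]) for t in a],(255,0,0))
    hc=.0023
    for z in(-.017,.017): draw([p+M.apply([ox+x*.012,y*.007,hc+z]) for x,y in((1,1),(1,-1),(-1,-1),(-1,1))],(0,255,0))
    for sg in(-1,1): draw([p+M.apply([ox+sg*.031+.003*np.cos(t),.003*np.sin(t),hc+.012]) for t in a],(255,0,255))
    cv2.imwrite(name,g)
ov('pics/c1.png',6,195,150,np.array([.5215,.1919,.0873]),'pics/k1.png')
ov('pics/g3.png',10,365,285,np.array([.5351,-.1701,.1894]),'pics/k2.png')
"
python3 -c "
import cv2,numpy as np
a=cv2.imread('pics/k1.png');b=cv2.imread('pics/k2.png')
cv2.imwrite('pics/k.png',cv2.resize(np.hstack([a,b[:,:]]),None,fx=.7,fy=.7))"
```

```text
(no output)
```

View pics/k1.png

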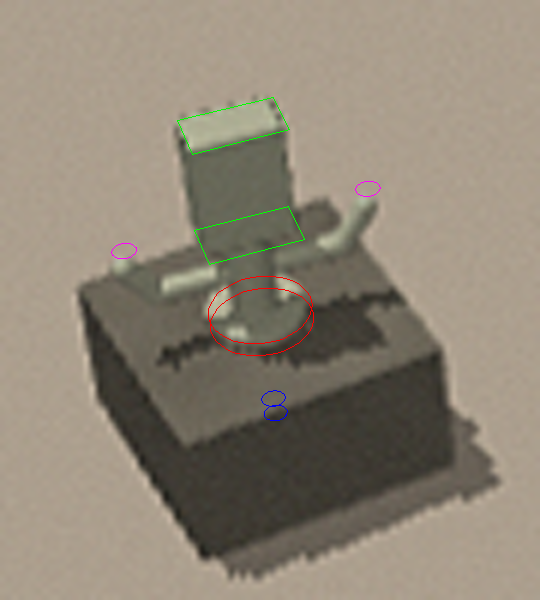

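View pics/k2.png

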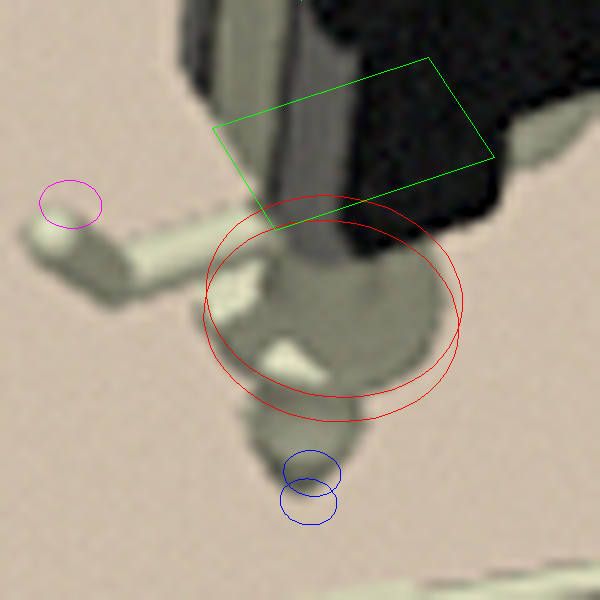

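Side view at this height: the stem sits above the hole, with the axis near u≈391 and the hole at u≈391. The overlay agrees to about 1 px. I'll lower slowly and watch the forces.

Call:
step_arm(motion=[{"dx":0,"dy":-0.05,"dz":0.4,"rx":0,"ry":0,"rz":0,"fingers":1},{"dx":0,"dy":-0.05,"dz":0.8,"rx":0,"ry":0,"rz":0,"fingers":1},{"dx":0,"dy":-0.05,"dz":1.2,"rx":0,"ry":0,"rz":0,"fingers":1},{"dx":0,"dy":-0.05,"dz":1.5,"rx":0,"ry":0,"rz":0,"fingers":1},{"dx":0,"dy":-0.05,"dz":1.5,"rx":0,"ry":0,"rz":0,"fingers":1},{"dx":0,"dy":-0.05,"dz":1.5,"rx":0,"ry":0,"rz":0,"fingers":1}])

```text
t: 9.3
tool_pos: [0.5333, -0.1707, 0.1263]
tcp_rot: [0.996, -0.093, -0.0, -0.0]
force: [0.2, -0.7, 0.1]
finger_gap: 0.0135
```

```bash
python3 -c "
from h import *
print(np.round(ctrl.get_state()['moment'],3))
delta((.5334,-.1708,.1053),-.185)
s=grab('side')
crop(s,345,315,80,70,9,'l1')"
```

```text
[-0.011  0.005 -0.007]
t 9.3 pos [ 0.5333 -0.1707  0.1263] F [ 0.22 -0.65  0.12] gap 0.0135 q [ 0.42  0.54 -0.24  1.84  0.18  0.78 -1.67]
d cm [0.01 0.01 2.1 ] rv [-0.  0. -0.] euler yaw now -10.62
```

View pics/l1.png

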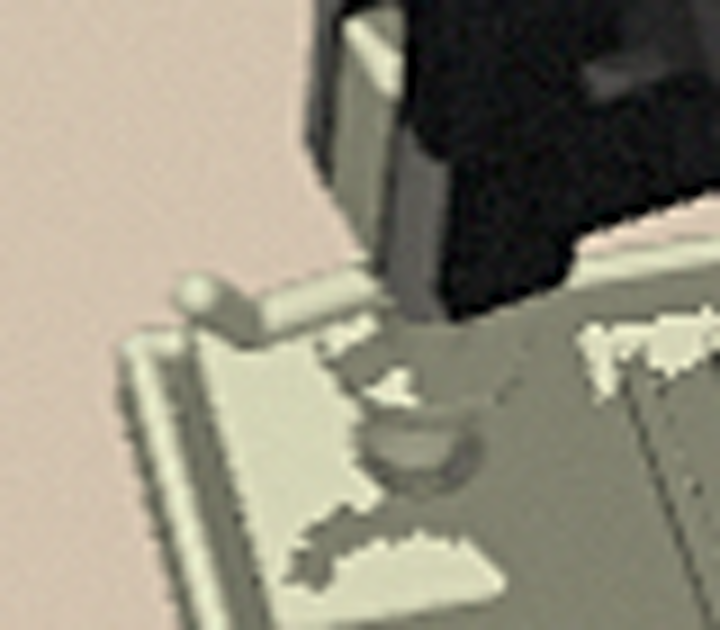

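The tip has entered the hole, centred at about crop (418,450) against the ring centre at (421,447). Continuing gently.

Call:
step_arm(motion=[{"dx":0,"dy":0,"dz":0.2,"rx":0,"ry":0,"rz":0,"fingers":1},{"dx":0,"dy":0,"dz":0.4,"rx":0,"ry":0,"rz":0,"fingers":1},{"dx":0,"dy":0,"dz":0.4,"rx":0,"ry":0,"rz":0,"fingers":1}])

```text
t: 9.72
tool_pos: [0.5339, -0.1712, 0.1224]
tcp_rot: [0.996, -0.093, 0.001, 0.0]
force: [0.7, -1.6, -0.2]
finger_gap: 0.0136
```

Call:
step_arm(motion=[{"dx":0,"dy":0,"dz":0.2,"rx":0,"ry":0,"rz":0,"fingers":1},{"dx":0,"dy":0,"dz":0.3,"rx":0,"ry":0,"rz":0,"fingers":1},{"dx":0,"dy":0,"dz":0.3,"rx":0,"ry":0,"rz":0,"fingers":1}])

```text
t: 10.1
tool_pos: [0.534, -0.1712, 0.1202]
tcp_rot: [0.996, -0.093, 0.001, 0.0]
force: [0.9, -2.2, 7.7]
finger_gap: 0.0134
```

Call:
step_arm(motion=[{"dx":0,"dy":0,"dz":0.2,"rx":0,"ry":0,"rz":0,"fingers":1},{"dx":0,"dy":0,"dz":0.2,"rx":0,"ry":0,"rz":0,"fingers":1}])

```text
t: 10.35
tool_pos: [0.5342, -0.1708, 0.1185]
tcp_rot: [0.996, -0.092, 0.001, 0.0]
force: [0.0, -0.8, 10.1]
finger_gap: 0.0135
```

Call:
step_arm(motion=[{"dx":0,"dy":0,"dz":0.05,"rx":0,"ry":0,"rz":0,"fingers":1},{"dx":0,"dy":0,"dz":0.1,"rx":0,"ry":0,"rz":0,"fingers":1},{"dx":0,"dy":0,"dz":0.1,"rx":0,"ry":0,"rz":0,"fingers":1}])

```text
t: 10.72
tool_pos: [0.5343, -0.1707, 0.1177]
tcp_rot: [0.996, -0.092, 0.001, 0.0]
force: [0.8, -0.5, 11.9]
finger_gap: 0.0131
```

Call:
step_arm(motion=[{"dx":0,"dy":0,"dz":0.05,"rx":0,"ry":0,"rz":0,"fingers":1},{"dx":0,"dy":0,"dz":0.1,"rx":0,"ry":0,"rz":0,"fingers":1},{"dx":0,"dy":0,"dz":0.1,"rx":0,"ry":0,"rz":0,"fingers":1}])

```text
t: 11.1
tool_pos: [0.5345, -0.1706, 0.1169]
tcp_rot: [0.996, -0.092, 0.002, 0.0]
force: [0.1, -0.6, 11.4]
finger_gap: 0.0133
```

Call:
step_arm(motion=[{"dx":0,"dy":0,"dz":0.05,"rx":0,"ry":0,"rz":0,"fingers":1},{"dx":0,"dy":0,"dz":0.1,"rx":0,"ry":0,"rz":0,"fingers":1},{"dx":0,"dy":0,"dz":0.1,"rx":0,"ry":0,"rz":0,"fingers":1}])

```text
t: 11.48
tool_pos: [0.5346, -0.1707, 0.1158]
tcp_rot: [0.996, -0.092, 0.002, 0.0]
force: [-0.2, -0.7, 12.0]
finger_gap: 0.0132
```

Call:
step_arm(motion=[{"dx":0,"dy":0,"dz":0.05,"rx":0,"ry":0,"rz":0,"fingers":1},{"dx":0,"dy":0,"dz":0.1,"rx":0,"ry":0,"rz":0,"fingers":1},{"dx":0,"dy":0,"dz":0.1,"rx":0,"ry":0,"rz":0,"fingers":1}])

```text
t: 11.85
tool_pos: [0.5334, -0.1706, 0.1127]
tcp_rot: [0.996, -0.092, -0.0, -0.0]
force: [3.5, -0.6, -5.6]
finger_gap: 0.0135
```

Call:
step_arm(motion=[{"dx":0,"dy":0,"dz":0.05,"rx":0,"ry":0,"rz":0,"fingers":1},{"dx":0,"dy":0,"dz":0.1,"rx":0,"ry":0,"rz":0,"fingers":1},{"dx":0,"dy":0,"dz":0.1,"rx":0,"ry":0,"rz":0,"fingers":1}])

```text
t: 12.22
tool_pos: [0.5332, -0.171, 0.1117]
tcp_rot: [0.996, -0.093, -0.0, 0.0]
force: [4.3, -2.3, -11.0]
finger_gap: 0.0132
```

```bash
python3 -c "
from h import *
for i in range(3):
    s=grab('side'); st=ctrl.get_state(); print(st['t'],np.round(st['tool_pos'],4),np.round(st['force'],2),np.round(st['moment'],2))
crop(s,345,315,80,70,9,'n1')"
```

```text
12.275 [ 0.5332 -0.171   0.1117] [ 5.19 -2.55 -9.15] [-0.67 -1.2  -0.  ]
12.325 [ 0.5332 -0.171   0.1117] [  5.61  -1.53 -11.2 ] [-0.71 -1.3  -0.03]
12.375 [ 0.5332 -0.171   0.1118] [  4.99  -1.81 -11.03] [-0.65 -1.22 -0.04]
```

View pics/n1.png

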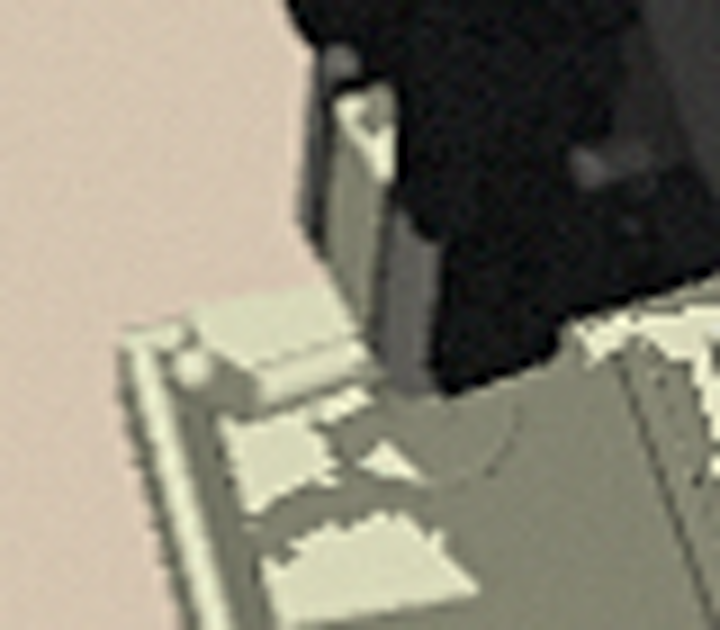

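Call:
step_arm(motion=[{"dx":0,"dy":0,"dz":0.05,"rx":0,"ry":0,"rz":0,"fingers":1},{"dx":0,"dy":0,"dz":0.1,"rx":0,"ry":0,"rz":0,"fingers":1},{"dx":0,"dy":0,"dz":0.1,"rx":0,"ry":0,"rz":0,"fingers":1}])

```text
t: 12.75
tool_pos: [0.5333, -0.171, 0.1112]
tcp_rot: [0.996, -0.093, -0.0, 0.0]
force: [3.7, -3.8, -8.2]
finger_gap: 0.0134
```

Call:
step_arm(motion=[{"dx":0,"dy":0,"dz":0.05,"rx":0,"ry":0,"rz":0,"fingers":1},{"dx":0,"dy":0,"dz":0.1,"rx":0,"ry":0,"rz":0,"fingers":1},{"dx":0,"dy":0,"dz":0.1,"rx":0,"ry":0,"rz":0,"fingers":1}])

```text
t: 13.12
tool_pos: [0.5335, -0.1708, 0.1105]
tcp_rot: [0.996, -0.092, 0.0, 0.0]
force: [4.4, -3.2, -4.9]
finger_gap: 0.0134
```

Call:
step_arm(motion=[{"dx":0,"dy":0,"dz":0.05,"rx":0,"ry":0,"rz":0,"fingers":1},{"dx":0,"dy":0,"dz":0.1,"rx":0,"ry":0,"rz":0,"fingers":1},{"dx":0,"dy":0,"dz":0.1,"rx":0,"ry":0,"rz":0,"fingers":1}])

```text
t: 13.5
tool_pos: [0.5335, -0.1707, 0.1095]
tcp_rot: [0.996, -0.092, 0.0, 0.0]
force: [3.8, -2.8, -1.9]
finger_gap: 0.0134
```

Call:
step_arm(motion=[{"dx":0.04,"dy":0.02,"dz":0.05,"rx":0,"ry":0,"rz":0,"fingers":1},{"dx":0.06,"dy":0.04,"dz":0.1,"rx":0,"ry":0,"rz":0,"fingers":1},{"dx":0.06,"dy":0.04,"dz":0.1,"rx":0,"ry":0,"rz":0,"fingers":1}])

```text
t: 13.88
tool_pos: [0.5337, -0.1708, 0.1083]
tcp_rot: [0.996, -0.092, -0.0, -0.0]
force: [2.5, -1.1, 0.4]
finger_gap: 0.0132
```

Call:
step_arm(motion=[{"dx":0,"dy":0,"dz":0.05,"rx":0,"ry":0,"rz":0,"fingers":1},{"dx":0,"dy":0,"dz":0.1,"rx":0,"ry":0,"rz":0,"fingers":1},{"dx":0,"dy":0,"dz":0.1,"rx":0,"ry":0,"rz":0,"fingers":1}])

```text
t: 14.25
tool_pos: [0.5337, -0.1711, 0.1071]
tcp_rot: [0.996, -0.092, -0.0, -0.0]
force: [2.2, -1.3, -1.1]
finger_gap: 0.0132
```

Call:
step_arm(motion=[{"dx":0.02,"dy":0.02,"dz":0.05,"rx":0,"ry":0,"rz":0,"fingers":1},{"dx":0.02,"dy":0.02,"dz":0.1,"rx":0,"ry":0,"rz":0,"fingers":1},{"dx":0.02,"dy":0.02,"dz":0.1,"rx":0,"ry":0,"rz":0,"fingers":1}])

```text
t: 14.62
tool_pos: [0.5337, -0.1714, 0.1061]
tcp_rot: [0.996, -0.092, -0.0, -0.0]
force: [1.5, -1.5, -0.7]
finger_gap: 0.013
```

Call:
step_arm(motion=[{"dx":0,"dy":0,"dz":0.05,"rx":0,"ry":0,"rz":0,"fingers":1},{"dx":0,"dy":0,"dz":0.1,"rx":0,"ry":0,"rz":0,"fingers":1},{"dx":0,"dy":0,"dz":0.1,"rx":0,"ry":0,"rz":0,"fingers":1}])

```text
t: 15.0
tool_pos: [0.5338, -0.1715, 0.1052]
tcp_rot: [0.996, -0.092, -0.0, -0.0]
force: [-0.3, 0.0, -0.2]
finger_gap: 0.0132
```

Call:
step_arm(motion=[{"dx":0,"dy":0,"dz":0.05,"rx":0,"ry":0,"rz":0,"fingers":1},{"dx":0,"dy":0,"dz":0.1,"rx":0,"ry":0,"rz":0,"fingers":1},{"dx":0,"dy":0,"dz":0.1,"rx":0,"ry":0,"rz":0,"fingers":1}])

```text
t: 15.38
tool_pos: [0.5339, -0.1714, 0.1045]
tcp_rot: [0.996, -0.092, -0.0, 0.0]
force: [-0.3, -0.1, 5.6]
finger_gap: 0.0131
```

Call:
step_arm(motion=[{"dx":0,"dy":0,"dz":0.05,"rx":0,"ry":0,"rz":0,"fingers":1},{"dx":0,"dy":0,"dz":0.1,"rx":0,"ry":0,"rz":0,"fingers":1},{"dx":0,"dy":0,"dz":0.1,"rx":0,"ry":0,"rz":0,"fingers":1}])

```text
t: 15.75
tool_pos: [0.5339, -0.1714, 0.1039]
tcp_rot: [0.996, -0.092, 0.0, 0.0]
force: [-2.2, 0.9, 9.3]
finger_gap: 0.0132
```

```bash
python3 -c "
from h import *
for i in range(2):
    s=grab('side'); st=ctrl.get_state(); print(st['t'],np.round(st['tool_pos'],4),np.round(st['force'],2),np.round(st['moment'],2))
crop(s,345,315,80,70,9,'o1')"
```

```text
15.8 [ 0.5339 -0.1714  0.1039] [-2.61  0.59  8.99] [ 0.07  0.64 -0.01]
15.85 [ 0.5339 -0.1714  0.1039] [-2.79  0.68  8.71] [0.1  0.55 0.02]
```

View pics/o1.png

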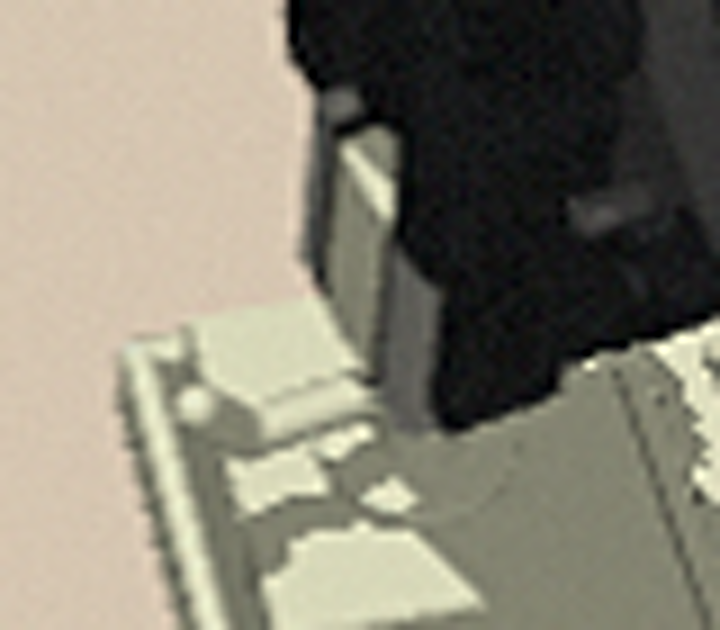

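The collar is seated at z 0.1039 under 9 N, with contact felt from about 0.105 as predicted, and the click came at about 12 N. Now I'll ease off, take up the play and begin the pull.

Call:
step_arm(motion=[{"dx":0,"dy":0,"dz":-0.1,"rx":0,"ry":0,"rz":0,"fingers":1},{"dx":0,"dy":0,"dz":-0.2,"rx":0,"ry":0,"rz":0,"fingers":1},{"dx":0,"dy":0,"dz":-0.3,"rx":0,"ry":0,"rz":0,"fingers":1},{"dx":0,"dy":0,"dz":-0.4,"rx":0,"ry":0,"rz":0,"fingers":1},{"dx":0,"dy":0,"dz":-0.5,"rx":0,"ry":0,"rz":0,"fingers":1},{"dx":0,"dy":0,"dz":-0.5,"rx":0,"ry":0,"rz":0,"fingers":1}])

```text
t: 16.6
tool_pos: [0.534, -0.1714, 0.1083]
tcp_rot: [0.996, -0.092, -0.0, -0.0]
force: [0.0, -0.1, -1.1]
finger_gap: 0.0135
```

Call:
step_arm(motion=[{"dx":0,"dy":0,"dz":-0.05,"rx":0,"ry":0,"rz":0,"fingers":1},{"dx":0,"dy":0,"dz":-0.1,"rx":0,"ry":0,"rz":0,"fingers":1},{"dx":0,"dy":0,"dz":-0.1,"rx":0,"ry":0,"rz":0,"fingers":1}])

```text
t: 16.98
tool_pos: [0.534, -0.1715, 0.1093]
tcp_rot: [0.996, -0.092, 0.0, -0.0]
force: [0.1, 0.1, -0.3]
finger_gap: 0.0132
```

Call:
step_arm(motion=[{"dx":0,"dy":0,"dz":-0.05,"rx":0,"ry":0,"rz":0,"fingers":1},{"dx":0,"dy":0,"dz":-0.1,"rx":0,"ry":0,"rz":0,"fingers":1},{"dx":0,"dy":0,"dz":-0.1,"rx":0,"ry":0,"rz":0,"fingers":1}])

```text
t: 17.35
tool_pos: [0.534, -0.1714, 0.1101]
tcp_rot: [0.996, -0.092, -0.0, -0.0]
force: [0.5, -0.1, -3.1]
finger_gap: 0.0134
```

Call:
step_arm(motion=[{"dx":0,"dy":0,"dz":-0.05,"rx":0,"ry":0,"rz":0,"fingers":1},{"dx":0,"dy":0,"dz":-0.05,"rx":0,"ry":0,"rz":0,"fingers":1}])

```text
t: 17.6
tool_pos: [0.5339, -0.1714, 0.1106]
tcp_rot: [0.996, -0.092, -0.0, -0.0]
force: [1.6, 0.1, -6.2]
finger_gap: 0.0134
```

Call:
step_arm(motion=[{"dx":0,"dy":0,"dz":-0.03,"rx":0,"ry":0,"rz":0,"fingers":1},{"dx":0,"dy":0,"dz":-0.05,"rx":0,"ry":0,"rz":0,"fingers":1}])

```text
t: 17.85
tool_pos: [0.5339, -0.1714, 0.1111]
tcp_rot: [0.996, -0.092, -0.0, -0.0]
force: [2.5, -0.1, -7.9]
finger_gap: 0.0133
```

Call:
step_arm(motion=[{"dx":0,"dy":0,"dz":-0.03,"rx":0,"ry":0,"rz":0,"fingers":1},{"dx":0,"dy":0,"dz":-0.03,"rx":0,"ry":0,"rz":0,"fingers":1}])

```text
t: 18.1
tool_pos: [0.5338, -0.1714, 0.1113]
tcp_rot: [0.996, -0.092, -0.0, -0.0]
force: [1.9, 0.2, -9.5]
finger_gap: 0.0134
```

Call:
step_arm(motion=[{"dx":0,"dy":0,"dz":-0.03,"rx":0,"ry":0,"rz":0,"fingers":1},{"dx":0,"dy":0,"dz":-0.03,"rx":0,"ry":0,"rz":0,"fingers":1}])

```text
t: 18.35
tool_pos: [0.5338, -0.1714, 0.1117]
tcp_rot: [0.996, -0.092, -0.0, -0.0]
force: [2.1, 0.0, -11.5]
finger_gap: 0.0133
```

```bash
python3 -c "
from h import *
for i in range(4):
    s=optics.camera('side'); st=ctrl.get_state(); print(st['t'],np.round(st['tool_pos'],4),np.round(st['force'],2))"
```

```text
18.4 [ 0.5338 -0.1714  0.1117] [  2.16  -0.91 -11.98]
18.45 [ 0.5338 -0.1714  0.1117] [  2.12   0.37 -10.46]
18.5 [ 0.5338 -0.1714  0.1117] [  2.04  -0.22 -11.63]
18.55 [ 0.5338 -0.1714  0.1117] [  1.25  -0.33 -11.9 ]
```

Call:
step_arm(motion=[{"dx":0,"dy":0,"dz":0.01,"rx":0,"ry":0,"rz":0,"fingers":1},{"dx":0,"dy":0,"dz":0.01,"rx":0,"ry":0,"rz":0,"fingers":1},{"dx":0,"dy":0,"dz":0.01,"rx":0,"ry":0,"rz":0,"fingers":1},{"dx":0,"dy":0,"dz":0.01,"rx":0,"ry":0,"rz":0,"fingers":1},{"dx":0,"dy":0,"dz":0.01,"rx":0,"ry":0,"rz":0,"fingers":1}])

```text
t: 19.18
tool_pos: [0.5339, -0.1714, 0.1117]
tcp_rot: [0.996, -0.092, -0.0, -0.0]
force: [1.7, -0.2, -11.0]
finger_gap: 0.0131
```

The hold was good: about 11 N for 0.8 s without slipping. Next I'll ease off and lower it back until the collar seats lightly.

Call:
step_arm(motion=[{"dx":0,"dy":0,"dz":0.05,"rx":0,"ry":0,"rz":0,"fingers":1},{"dx":0,"dy":0,"dz":0.1,"rx":0,"ry":0,"rz":0,"fingers":1},{"dx":0,"dy":0,"dz":0.2,"rx":0,"ry":0,"rz":0,"fingers":1},{"dx":0,"dy":0,"dz":0.3,"rx":0,"ry":0,"rz":0,"fingers":1},{"dx":0,"dy":0,"dz":0.4,"rx":0,"ry":0,"rz":0,"fingers":1},{"dx":0,"dy":0,"dz":0.5,"rx":0,"ry":0,"rz":0,"fingers":1},{"dx":0,"dy":0,"dz":0.6,"rx":0,"ry":0,"rz":0,"fingers":1},{"dx":0,"dy":0,"dz":0.65,"rx":0,"ry":0,"rz":0,"fingers":1}])

```text
t: 20.18
tool_pos: [0.5341, -0.1715, 0.1053]
tcp_rot: [0.996, -0.092, 0.0, 0.0]
force: [-0.2, 0.3, 0.2]
finger_gap: 0.0132
```

Call:
step_arm(motion=[{"dx":0,"dy":0,"dz":0.03,"rx":0,"ry":0,"rz":0,"fingers":1},{"dx":0,"dy":0,"dz":0.03,"rx":0,"ry":0,"rz":0,"fingers":1}])

```text
t: 20.42
tool_pos: [0.5341, -0.1715, 0.1051]
tcp_rot: [0.996, -0.093, 0.0, 0.0]
force: [0.5, -0.4, 1.2]
finger_gap: 0.013
```

Call:
step_arm(motion=[{"dx":0,"dy":0,"dz":0,"rx":0,"ry":0,"rz":0,"fingers":0.7},{"dx":0,"dy":0,"dz":0,"rx":0,"ry":0,"rz":0,"fingers":0.5},{"dx":0,"dy":0,"dz":0,"rx":0,"ry":0,"rz":0,"fingers":0.3},{"dx":0,"dy":0,"dz":0,"rx":0,"ry":0,"rz":0,"fingers":0.3},{"dx":0,"dy":0,"dz":0,"rx":0,"ry":0,"rz":0,"fingers":0.3}])

```text
t: 21.05
tool_pos: [0.534, -0.1715, 0.105]
tcp_rot: [0.996, -0.092, 0.0, -0.0]
force: [0.1, 0.3, -0.4]
finger_gap: 0.0599
```

Call:
step_arm(motion=[{"dx":0,"dy":0,"dz":-1,"rx":0,"ry":0,"rz":0,"fingers":0.3},{"dx":0,"dy":0,"dz":-2.5,"rx":0,"ry":0,"rz":0,"fingers":0.3},{"dx":0,"dy":0,"dz":-4.5,"rx":0,"ry":0,"rz":0,"fingers":0.3},{"dx":0,"dy":0,"dz":-7,"rx":0,"ry":0,"rz":0,"fingers":0.3},{"dx":0,"dy":0,"dz":-10,"rx":0,"ry":0,"rz":0,"fingers":0.3},{"dx":0,"dy":0,"dz":-13,"rx":0,"ry":0,"rz":0,"fingers":0.3},{"dx":-4,"dy":-4,"dz":-14,"rx":0,"ry":0,"rz":0,"fingers":0.3},{"dx":-8,"dy":-8,"dz":-14,"rx":0,"ry":0,"rz":0,"fingers":0.3}])

```text
t: 22.05
tool_pos: [0.47, -0.0771, 0.247]
tcp_rot: [0.996, -0.093, 0.002, -0.0]
force: [0.9, 1.0, 0.2]
finger_gap: 0.0598
```

Call:
step_arm(motion=[{"dx":0,"dy":0,"dz":0,"rx":0,"ry":0,"rz":0,"fingers":0.3},{"dx":0,"dy":0,"dz":0,"rx":0,"ry":0,"rz":0,"fingers":0.3}])

```text
t: 22.3
tool_pos: [0.4706, -0.0785, 0.2461]
tcp_rot: [0.996, -0.092, 0.001, 0.0]
force: [-0.1, -0.7, -0.7]
finger_gap: 0.0596
```

```bash
python3 -c "
from h import *
s=grab('side','z1');t=grab('top','z2');delta((.5,0,.2),-.185)
crop(s,350,290,110,110,6,'z3')
g=cv2.imread('pics/z3.png')
a=np.linspace(0,2*np.pi,49)[:-1];b=np.array([.5344,-.1710,.058])
def dr(P,c): cv2.polylines(g,[((proj(s,P)-[350,290]+.5)*6).astype(int).reshape(-1,1,2)],True,c,1)
for z in(0,.004): dr([b+[.013*np.cos(k),.013*np.sin(k),z] for k in a],(0,0,255))
X=np.array([.983,-.184,0]);Y=np.array([.184,.983,0])
for z in(.028,.062): dr([b+X*.012*i+Y*.007*j+[0,0,z] for i,j in((1,1),(1,-1),(-1,-1),(-1,1))],(0,255,0))
cv2.imwrite('pics/z4.png',g)
"
```

```text
t 22.4 pos [ 0.4707 -0.0791  0.2454] F [ 0.13 -0.09 -1.07] gap 0.0597 q [ 0.34  0.29 -0.3   1.89  0.1   0.98 -1.76]
d cm [ 1.4  -8.32  4.54] rv [ 0.    -0.001 -0.002] euler yaw now -10.69
```

View pics/z1.png

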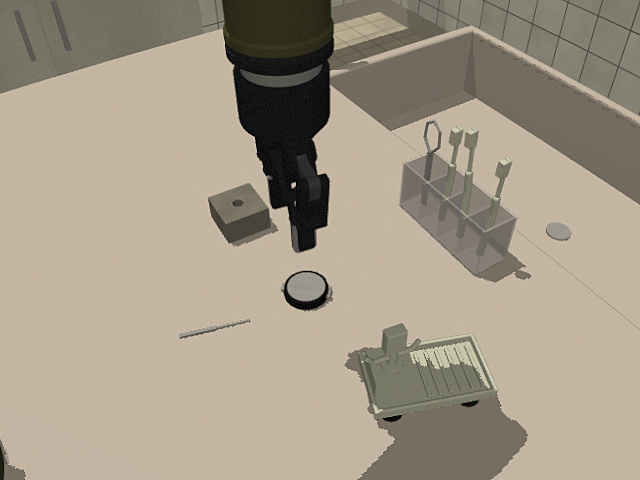

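View pics/z4.png

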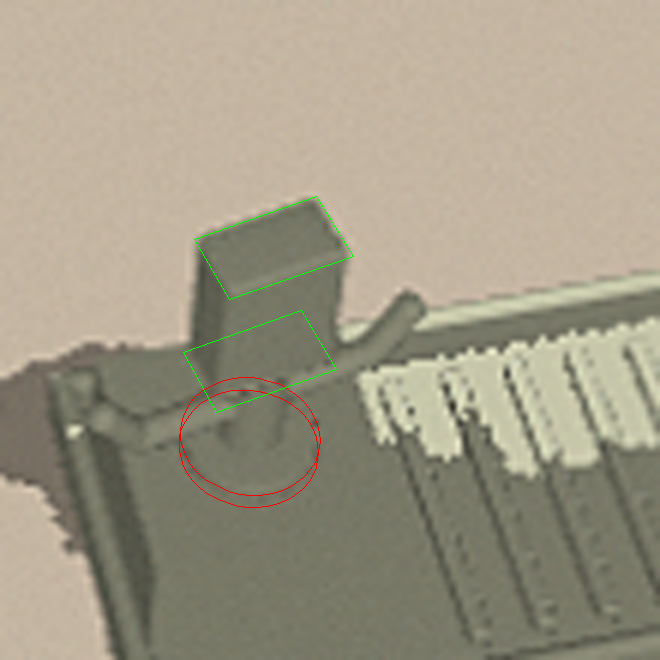

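View pics/z2.png

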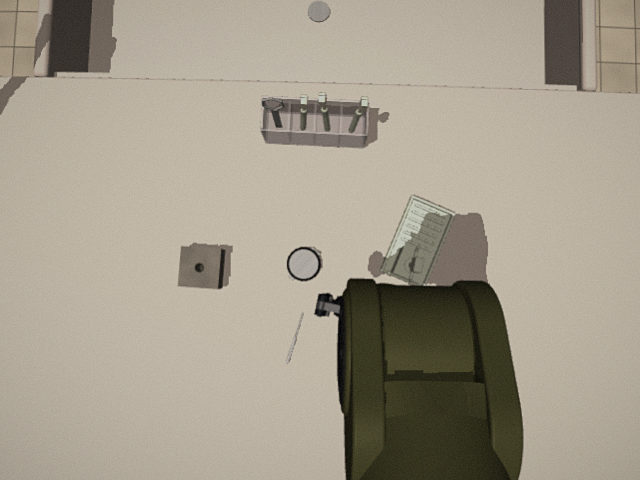

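The post stands upright in the socket. Its head top matches the seated-height overlay, and the compact (303,264), ear pick and organiser are where they were. Handing in.

```bash
python3 -c "
from workcell import workorder
print(workorder.sign_off())"
```

```text
the job is handed in; nothing more can be done
None
```

The post is fitted in the soap dish socket and upright, and it held the pull test. I handed the job in at about 22 s; no verdict came back.

- **Press:** The catch clicked at a measured 12 N or so. The collar then touched the boss at z ≈ 0.105, where I predicted it, and I pressed to about 9 N to confirm it was seated.
- **Pull test:** I pulled straight up with rising force to about 11 N (readings 10.5 to 12.0 N, including the post's 0.6 N weight) and held it for about 0.8 s. It did not slip. I then eased it back until the collar rested on the boss and let go.
- **Last pictures:** The head matches the overlay for the seated height. The organiser, compact and ear pick are where they started.

**Unexpected readings:**
- **Early pull:** Right after the click, before the collar was down, the sensor showed about 11 N pulling the tool down and about 5 N sideways. It faded as I lowered the post and corrected about 1 mm sideways.
- **Force peaks:** Outside the hold I read forces mostly at the end of each move, so short peaks between readings were not recorded.

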